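# Draw a tray rail tight with a cam lock

### The job

Set the loose tray rail upright between the guides of the assembly bed with its stud towards the cam, and slide it in until the stud is right inside the cam's open mouth. Then turn the cam clockwise by its lever, so that its curved slot draws the rail up against both stop feet; stop when the joint feels firmly tight, do not force it, and let go. Leave the other things on the table alone.

Things in the scene. Friction and masses are not known exactly. Their poses are not given: they have to be found in the camera images.
- rail: The loose tray rail: pale wooden bar 30 x 140 x 30 mm (x, y, z), 0.28 to 0.56 kg, standing on its underside; origin at the centre of the underside. From its front face (+x) a steel tongue 24 mm wide, 5 mm thick, 10 to 15 mm above the underside, reaches 54 mm from the origin and carries an upright headed stud.
- rail_grip (a point): Centre of the dark grip block on top of the rail: 20 mm (rail x) by 24 mm (rail y), from 30 to 65 mm above the rail's underside; the point lies 50 mm above the underside. Hold it with the fingers closing along the rail's y, clear of the bar (tips at least 33 mm above the underside).
- stud (a point): Centre of the top of the stud's round head, 45 mm ahead (+x) of the rail's origin and 33.5 mm above its underside. Head 16 mm across, 6 mm thick; shank 8 mm across. The head rides above the cam disc, the tongue passes under it.
- bed: Fixed wooden assembly bed: board 215 x 200 x 12 mm (x -115 to +100, y +-100 mm of the origin, which is in its underside). The rail goes on its top (z = 12 mm), axes parallel to the bed's, y = 0, between two guides: inner faces y = +-72 mm, x from -110 to -25 mm, 18 mm high, with flared boards up to 30 mm above the top.
- set_down (a point): Point on the bed's top, 72 mm along -x from the bed's origin: where the rail's origin is to be set down so that the stud clears the cam's rim (61 mm or less behind the bed's origin fouls it). From here the rail is slid along the bed's +x by about 40 mm, until the stud bottoms in the cam's mouth (rail origin at bed x = -33 mm), just short of the stop feet.
- cam_axis (a point): Point on the upright cam axis, 45 mm along +x from the bed's origin, 37 mm above the worktop. The cam is a steel disc 8 mm thick (29 to 37 mm above the worktop), up to 46 mm in radius, with a curved slot open at the rim.
- cam (a joint): Cam angle, rad, growing clockwise from above; 0 (open) to 2.6. From 0 to 0.2 the mouth faces the guides; from about 0.8 on the slot draws the stud in by 5 mm per rad. Turning is light until the rail meets the stop feet, at an angle between 1.0 and 2.3 that differs each time; then the effort climbs steeply. It stays where it is left.
- lever_pin (a point): Middle of the round black upright pin (16 mm across, 56 to 96 mm above the worktop; point at 76 mm) on the cam's lever, 55 mm from the axis; moves with the cam. At angle 0 the lever points 80 degrees from bed +x towards bed +y; it sweeps clockwise over +x. Free turning takes up to 3 N (a hard grip on the pin adds 5 N of its own friction); firmly tight is 4 to 6 N more, 10 N more is forcing it.
- stop: Fixed stop on the bed (same origin and axes): two wooden posts at y = +-60 mm, each with a rubber-faced screw foot, 20 mm above the bed's top, that the rail's front face is drawn against. How far the feet are screwed out is not measured: their faces lie between bed x = -16.1 and -10.7 mm, both alike. Their rubber faces (17 mm across) give 1 mm for 100 N.
- tape: roll of tan tape, 93 mm across, bystander
- block: small dark wood block, 37 x 50 x 18 mm, bystander
- paste: white paste cup, 63 mm across, bystander
- cigar_a: a cigar, 155 mm long, bystander
- knife: half-moon blade with a wooden back, 120 mm, bystander
- brush: flat glue brush, 179 mm long, bystander

How it is judged (in metres and radians):
On the way, in this order (a step that is already met when the one before it is completed fails the run):
1. the rail stands between the guides with its stud in the open mouth of the cam (x of rail in the frame of bed above -0.0345 m and y of stud in the frame of bed between -0.005 and 0.005 m and z of rail in the frame of bed below 0.015 m and value of joint cam below 0.35 rad), for 0.1 s.
2. the cam has been turned until the rail is clamped against the stop with more than 6 N (value of joint cam above 0.9 rad and contact force between rail and stop above 6 N), for 0.2 s.
At the end, for the whole second after the job is handed in: The rail stands on the bed (within 3 mm, upright within 0.06 rad, parallel to the bed within 0.04 rad) at rest, its stud in the cam slot under 32 mm from the cam axis, the cam beyond 0.9 rad, and the rail stays clamped against the stop feet with more than 6 N (all of step 2 and horizontal distance between stud and cam_axis below 0.032 m and angle between the y axis of rail and the y axis of bed, either way round below 0.04 rad and angle between rail's own z axis and vertical below 0.06 rad and z of rail in the frame of bed below 0.015 m and linear speed of rail below 0.02 m/s); the robot touches nothing.
It fails at once if the joint is forced: the rail is pressed against the stop with more than 60 N (contact force between rail and stop above 60 N).
It fails at once if a bystander is moved by more than 30 mm (distance of any of tape, block, paste, cigar_a, knife, brush from where it was at the start of the episode above 0.03 m).
It also fails if it takes over 72 s, if anything falls off the work surface, if the arm or the gripper's body presses on something with over 40 N, if the wrist force passes 120 N, or if a joint passes its speed limit or range.

### The arm

A 7-joint arm with a two-finger parallel gripper is mounted at the origin on a cart in front of the work surface, level with it; the furniture and walls round the work are solid. World frame = base frame: x ahead of the robot, y to its left, z up, the work surface at z = 0. Lengths are in m, angles in degrees, forces in N, time in s.
With the tool pointing down it reaches from about 0.4 to 0.875 m from the base axis. Payload 19.3 kg.
Tool frame: the origin (TCP) lies between the finger pads; the fingertips stand r.tcp_to_tips ahead of it and the grasp point (between the pads) is the TCP (r.tcp_to_tips is the distance from the TCP to the fingertips, in m); z points along the fingers, y is the line along which they close (so a half turn about z gives the same grasp; the last joint's range is limited). The gripper opens to 85 mm and grips with 20 to 120 N. Pads are 22 mm wide; open, the fingers measure 114 mm over their backs; the gripper's body (76 mm by 85 mm) begins 54 mm behind the grasp point. The pads swing forward as they close: fully open they stand 13 mm farther back than shut.
Start: joints at [68.171, 29.874, -2.08, 91.645, 1.215, 58.505, -6.463], TCP at [0.191, -0.595, 0.25] pointing down, gripper open.
Joint ranges: [-166.77, 166.77], [-17.47, 122.26], [-85.68, 81.53], [9.62, 139.38], [-72.42, 252.41], [9.2, 110.78], [-144.41, 144.41]. Speed limits (degrees/s): [108.29, 108.29, 136.94, 136.94, 172.46, 172.46, 172.46].

### API

Orientations are given as [roll, pitch, yaw] about the fixed x, y, z axes, in that order (R = Rz(yaw) Ry(pitch) Rx(roll)).
In Python, from rig import r gives the robot as it stands.
- The arm moves only by the tool apply_moves, never from a script. Its argument "commands" is a list of rows, each a list of 3 entries, a list of its own where there are three numbers: the turn, a rotation vector about the world's x, y, z in rad, then the shift along the world's x, y, z in m, then the closure, from -1 (fully open) to 1 (shut). A call has 1 to 8 rows; each row is the pose to reach, as a shift and turn from the pose commanded when the call began; what a row does not reach only later rows make up. A row lasts 1/12 s, in which the tool goes at most 41.7 mm and 7.16 degrees, less where a joint would pass 70% of its speed; a pose out of reach is approached as far as the arm can. A call with a gripper value outside its range is refused whole. The fingers move at their own pace and stop on an object; "newtons" is the grip in N (left out, the last holds). Time passes only in rows, so rows that repeat a pose let the fingers close. It gives the time, the measured TCP pose, the force, the opening and the grip force at its end, in the units of the state.
- r.get_obs(): the state, without advancing time (a new reading comes with each control period).
- r.get_image(name): name is "side" or "top" or "wrist"; returns a dict with "img" (384x512x3 uint8, red, green, blue), "fx", "fy", "cx", "cy" (pixels), "R" (3x3) and "t" (3): a world point X has camera coordinates R X + t. Camera axes: x right, y down, z forward; pixel columns grow to the right and rows downward; lengths in m; the calibration is good to about 2 mm. A picture is of the moment at which its call begins. There is no depth.
- r.job_done(): hands the job in; it is judged then, once.
The state is a dict: "t": time; "qpos": joint angles; "joint_vel": joint speeds; "tau": joint torques, N m; "position": TCP position; "eef_rot": TCP orientation; "ft_force": force on the tool from outside, world axes, zero at the start; "torque": the same for the moment, N m; "width": finger opening in m; "finger_force": force on a finger pad.
Only numpy, scipy, OpenCV 4.12 (cv2) and the standard library are available. Lean on these libraries where they do the work, as an engineer would, in place of code of your own. Each camera call takes 0.05 s, during which the arm holds its last target. There are 200 camera calls.

## Working session

There is one attempt and no reset: what is moved stays moved. The work goes in short steps, Python scripts to look and compute and a tool call to move; the robot and the scene stay as the last step left them, time stands still between calls to the robot, and variables do not carry over. Pictures are saved under pics/ and viewed, at most 10 in all, crops included, and the job is handed in when it is done.

Besides the shell and the picture viewer there is one more tool, called after "Call:" by a JSON object that holds its "fn" and its "kwargs", one argument or row to a line. apply_moves: Moves the arm, as the interface text tells. Its arguments: {"type":"object","properties":{"commands":{"type":"array","items":{"type":"array"}},"newtons":{"type":"number"}},"required":["commands"]}

```bash
mkdir -p pics && python3 - <<'E'
from rig import r
import cv2,numpy as np,pickle
d={}
for n in("top","side"):
    c=r.get_image(n);d[n]=c
    cv2.imwrite(f"pics/{n}0.png",c["img"][:,:,::-1])
    print(n,c["fx"],c["cx"],c["cy"],(-c["R"].T@c["t"]).round(3),c["R"].round(3).tolist())
pickle.dump(d,open("d0.pkl","wb"))
print(r.tcp_to_tips,r.get_obs())
E
```

```text
top 384.73705753673994 255.55102873332277 187.88445780185978 [ 0.336 -0.006  0.995] [[0.009, -1.0, 0.024], [-0.98, -0.014, -0.196], [0.196, -0.022, -0.98]]
side 496.4027384439381 248.3128532733484 193.1243203736106 [0.241 0.884 0.744] [[-0.955, -0.297, 0.013], [-0.179, 0.54, -0.823], [0.237, -0.788, -0.568]]
0.019 {'t': 0.1, 'qpos': array([68.1709551 , 29.90431812, -2.08380819, 91.66868288,  1.21449865,
       58.50289862, -6.46481013]), 'joint_vel': array([-0.03444464, -0.07025467, -0.04844254, -0.14198116,  0.01465979,
        0.02397588,  0.02595809]), 'tau': array([ 3.89028792e-03, -9.28500223e+01,  1.98402867e+00, -3.70538449e+01,
        1.81465200e-02,  5.31271959e-03, -7.15386705e-06]), 'position': array([ 0.19104711, -0.59481378,  0.24980973]), 'eef_rot': array([-1.79946177e+02,  2.30324175e-03,  1.78063661e+01]), 'ft_force': array([-0.82983444, -0.53659083, -0.51533045]), 'torque': array([ 0.03466036,  0.03655921, -0.02115609]), 'finger_force': 0.0, 'width': 0.08511055218559813}
```

View pics/top0.png

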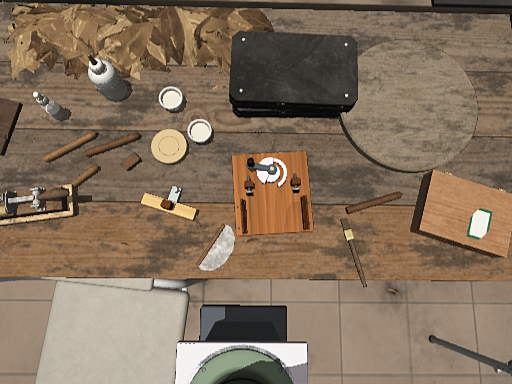

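View pics/side0.png

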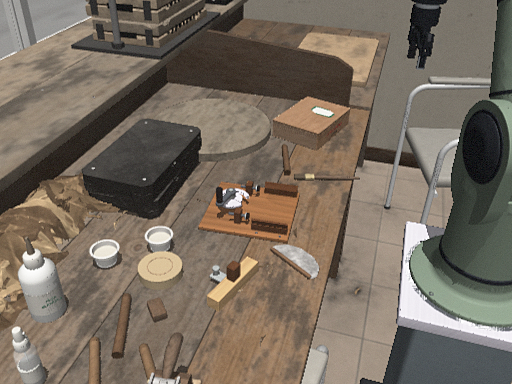

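Top view: the rail is at about (170,206) with its grip at (167,204) and stud at (177,188). The bed is centred at about (272,192), with the cam at (267,168) and the pin at (251,162). I'll zoom in on both.

```bash
python3 - <<'E'
import cv2,pickle
d=pickle.load(open("d0.pkl","rb"))
a=d["top"]["img"][145:245,130:325,::-1];b=d["side"]["img"][170:320,195:345,::-1]
cv2.imwrite("pics/tz.png",cv2.resize(a,None,fx=4,fy=4,interpolation=cv2.INTER_CUBIC))
cv2.imwrite("pics/sz.png",cv2.resize(b,None,fx=4,fy=4,interpolation=cv2.INTER_CUBIC))
E
```

```text
(no output)
```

View pics/tz.png

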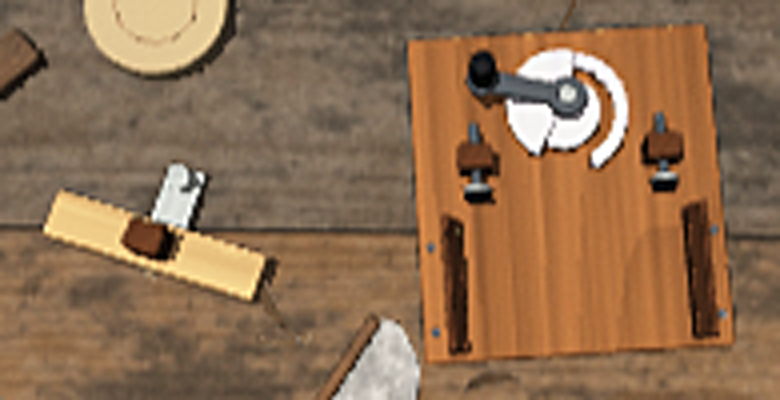

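View pics/sz.png

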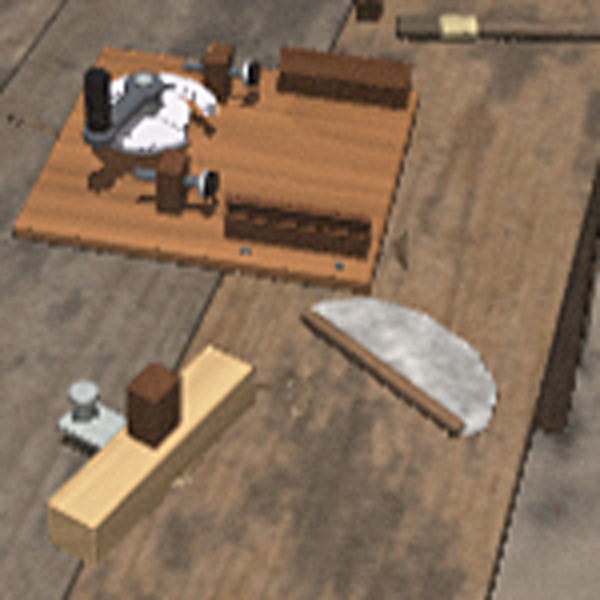

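```bash
cat > fit.py <<'E'
import numpy as np,pickle
from scipy.optimize import least_squares
def proj(c,X):
    p=X@c["R"].T+c["t"]; return np.c_[p[:,0]/p[:,2]*c["fx"]+c["cx"],p[:,1]/p[:,2]*c["fy"]+c["cy"]]
def place(p,P):
    P=np.asarray(P,float)/1000; c,s=np.cos(p[3]),np.sin(p[3])
    return np.c_[p[0]+c*P[:,0]-s*P[:,1],p[1]+s*P[:,0]+c*P[:,1],p[2]+P[:,2]]
def fit(obs,p0):  # obs: (cam,P(mm),pix)
    f=lambda p:np.concatenate([(proj(c,place(p,P))-q).ravel() for c,P,q in obs])
    s=least_squares(f,p0,loss="soft_l1"); return s.x,f(s.x)
E
python3 - <<'E'
from fit import *
d=pickle.load(open("d0.pkl","rb"))
T=lambda q:(np.array(q)+.5)/4-.5+[130,145]
S=lambda q:(np.array(q)+.5)/4-.5+[195,170]
bt=[[100,100,12],[100,-100,12],[-115,100,12],[-115,-100,12]]
rt=[[15,70,30],[-15,70,30],[15,-70,30],[-15,-70,30],[45,0,33.5],[0,0,65]]
for nm,P,qt,qs,p0 in [("bed",bt,[[407,40],[706,25],[426,362],[733,343]],[[14,230],[108,47],[370,283],[418,97]],[.55,0,0,0]),
 ("rail",rt,[[62,188],[43,232],[270,257],[252,300],[187,175],[147,235]],[[50,508],[97,528],[210,347],[254,370],[84,388],[155,380]],[.4,.25,0,-.3])]:
    for o in ([(d["top"],P,T(qt)),(d["side"],P,S(qs))],[(d["top"],P,T(qt))],[(d["side"],P,S(qs))]):
        x,e=fit(o,p0); print(nm,x.round(4),np.degrees(x[3]).round(2),e.round(1))
E
```

```text
bed [ 0.5294 -0.0707 -0.0044  0.0722] 4.14 [ 0.2  0.5  0.1  0.2 -0.3  1.   0.7  1.  -1.1 -0.4 -1.6  0.4 -0.6  0.6
  0.1 -0.9]
bed [ 0.5325 -0.0706 -0.0115  0.0712] 4.08 [ 0.3  0.  -0.3 -0.1 -0.2 -0.   0.2  0.1]
bed [ 0.5306 -0.082  -0.0131  0.0699] 4.0 [ 0.3 -0.5 -0.4  0.8 -0.3  0.4  0.4 -0.6]
rail [ 0.4795  0.1903 -0.0028 -0.3026] -17.34 [ 0.1  0.6  0.6  0.7  0.2  0.3  0.7  0.8 -1.3  1.  -0.   0.7 -1.4 -1.4
 -1.   0.2 -0.6 -0.4  0.1 -0.7 -0.2  0.9 -0.5  0.3]
rail [ 4.808e-01  1.901e-01 -1.000e-04 -3.107e-01] -17.8 [ 0.1 -0.3  0.4 -0.2  0.1 -0.2  0.5  0.3 -1.3  0.3 -0.2  0. ]
rail [ 0.4798  0.1858 -0.0074 -0.2932] -16.8 [-0.4 -1.2  0.   0.3 -0.4 -0.3  0.3 -0.6  0.4  1.2  0.1  0.5]
```

Call:
{"fn": "apply_moves", "kwargs": {
  "commands": [
    [[0, 0, -0.12], [0.04, 0.03, 0], -1],
    [[0, 0, -0.239], [0.07, 0.06, 0], -1],
    [[0, 0, -0.239], [0.1, 0.09, 0], -1],
    [[0, 0, -0.239], [0.13, 0.12, 0], -1],
    [[0, 0, -0.239], [0.16, 0.15, 0], -1],
    [[0, 0, -0.239], [0.19, 0.18, 0], -1],
    [[0, 0, -0.239], [0.21, 0.21, 0], -1],
    [[0, 0, -0.239], [0.22, 0.24, 0], -1]
  ]
}}

```text
t: 0.77
position: [0.4134, -0.3529, 0.25]
eef_rot: [-180.0, -0.0, 4.2]
ft_force: [0.3, -0.7, -0.0]
width: 0.0852
finger_force: 0.0
```

Call:
{"fn": "apply_moves", "kwargs": {
  "commands": [
    [[0, 0, 0], [0.01, 0.035, 0], -1],
    [[0, 0, 0], [0.02, 0.075, 0], -1],
    [[0, 0, 0], [0.03, 0.115, 0], -1],
    [[0, 0, 0], [0.04, 0.155, 0], -1],
    [[0, 0, 0], [0.05, 0.19, 0], -1],
    [[0, 0, 0], [0.06, 0.23, 0], -1],
    [[0, 0, 0], [0.06, 0.26, 0], -1],
    [[0, 0, 0], [0.06, 0.28, 0], -1]
  ]
}}

```text
t: 1.43
position: [0.4712, -0.0716, 0.2501]
eef_rot: [-180.0, 0.0, 4.3]
ft_force: [0.1, -0.1, -0.7]
width: 0.0851
finger_force: 0.0
```

```bash
python3 - <<'E'
from rig import r
import cv2,pickle
o=r.get_obs();print(o["position"],o["eef_rot"],o["t"],o["ft_force"])
c=r.get_image("wrist");pickle.dump(c,open("w1.pkl","wb"))
print((-c["R"].T@c["t"]).round(3),c["R"].round(3).tolist(),c["fx"])
cv2.imwrite("pics/w1.png",cv2.resize(c["img"][:,:,::-1],(768,576),interpolation=cv2.INTER_CUBIC))
E
```

```text
[ 0.47115237 -0.07163325  0.2501388 ] [-1.79953568e+02  1.04019006e-02  4.28663078e+00] 1.4333 [ 0.08477065 -0.08734221 -0.72311919]
[ 0.554 -0.066  0.375] [[0.075, -0.997, -0.001], [-0.943, -0.071, 0.324], [-0.323, -0.024, -0.946]] 301.72364121767794
```

View pics/w1.png

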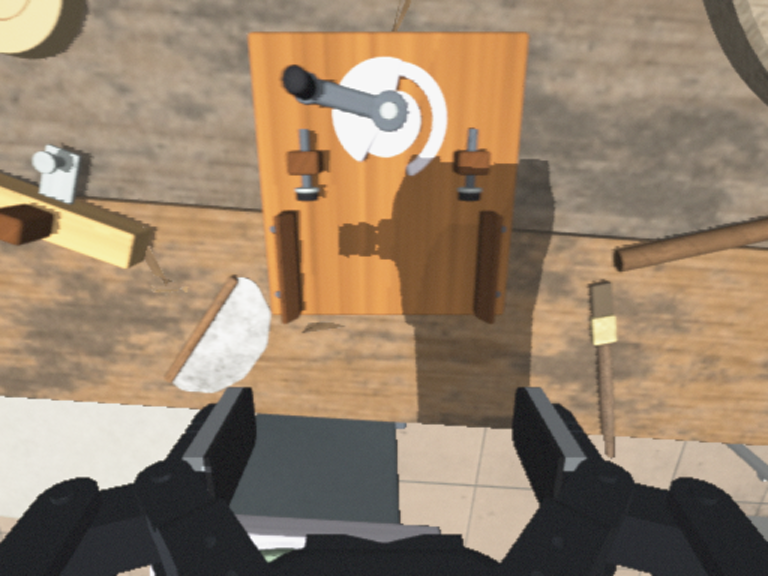

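The wrist view shows the bed corners at (248,33), (528,33), (273,315) and (505,314). The hub is at (388,111), the pin top at (298,80) and the stud head at (46,160).

```bash
python3 - <<'E'
from fit import *
d=pickle.load(open("d0.pkl","rb"));w=pickle.load(open("w1.pkl","rb"))
T=lambda q:(np.array(q)+.5)/4-.5+[130,145]
S=lambda q:(np.array(q)+.5)/4-.5+[195,170]
W=lambda q:(np.array(q)+.5)/1.5-.5
bt=[[100,100,12],[100,-100,12],[-115,100,12],[-115,-100,12]]
qt=[[407,40],[706,25],[426,362],[733,343]];qs=[[14,230],[108,47],[370,283],[418,97]];qw=[[248,33],[528,33],[273,315],[505,314]]
o=[(d["top"],bt,T(qt)),(d["side"],bt,S(qs)),(w,bt,W(qw))]
a=np.radians(80);pin=[[45+55*np.cos(a),55*np.sin(a),96]]
for oo in (o,[o[2]],o[::2],o[1:]):
    x,e=fit(oo,[.53,-.07,0,0.07]);print(x.round(4),np.degrees(x[3]).round(2),e.round(1))
    print("pin px",(proj(w,place(x,pin+[[45,0,45],[45,0,50]]))+.5)*1.5)
E
```

```text
[ 0.5288 -0.0707 -0.004   0.0778] 4.46 [ 0.   0.8 -0.1  0.2  0.   1.5  1.   1.  -0.7 -0.3 -1.6  0.4 -0.   0.3
  0.2 -1.2  0.1  0.1  0.4 -0.4 -0.1 -0.3 -1.   0.1]
pin px [[295.12110768  90.16380733]
 [389.18191789 113.53053258]
 [389.25208258 113.06649722]]
[ 0.5287 -0.0708 -0.0037  0.0794] 4.55 [ 0.   0.4  0.4 -0.5  0.1 -0.  -0.8  0.1]
pin px [[295.06738591  90.53091546]
 [389.21133035 113.71729288]
 [389.28199788 113.255853  ]]
[ 0.5289 -0.0707 -0.0036  0.0784] 4.49 [-0.   0.8 -0.1  0.1  0.   1.4  1.1  0.9 -0.  -0.   0.4 -0.7 -0.1 -0.3
 -0.9  0. ]
pin px [[294.93354442  89.85489287]
 [389.15023965 113.24990123]
 [389.22000263 112.78090622]]
[ 0.5285 -0.0708 -0.004   0.0787] 4.51 [-0.6 -0.3 -1.6  0.4  0.2  0.3  0.2 -1.2  0.2  0.5  0.3 -0.2  0.1 -0.1
 -0.9  0.2]
pin px [[295.25382156  90.7760377 ]
 [389.24842133 113.95469783]
 [389.3195784  113.49750018]]
```

Call:
{"fn": "apply_moves", "kwargs": {
  "commands": [
    [[0, 0, -0.06], [0, 0.035, 0], -1],
    [[0, 0, -0.12], [0, 0.075, 0], -1],
    [[0, 0, -0.18], [-0.01, 0.115, -0.01], -1],
    [[0, 0, -0.24], [-0.01, 0.155, -0.02], -1],
    [[0, 0, -0.3], [-0.02, 0.19, -0.03], -1],
    [[0, 0, -0.379], [-0.02, 0.225, -0.04], -1],
    [[0, 0, -0.379], [-0.02, 0.25, -0.05], -1],
    [[0, 0, -0.379], [-0.02, 0.26, -0.05], -1]
  ]
}}

```text
t: 2.15
position: [0.4499, 0.1883, 0.1986]
eef_rot: [180.0, 0.1, -17.4]
ft_force: [-0.8, -0.4, -1.1]
width: 0.0856
finger_force: 0.0
```

```bash
python3 - <<'E'
from rig import r
import cv2,pickle
o=r.get_obs();print(o["position"],o["eef_rot"],o["t"])
c=r.get_image("wrist");pickle.dump(c,open("w2.pkl","wb"))
cv2.imwrite("pics/w2.png",cv2.resize(c["img"][:,:,::-1],(768,576),interpolation=cv2.INTER_CUBIC))
E
```

```text
[0.44992011 0.18830063 0.1985977 ] [ 1.79974456e+02  1.16771558e-01 -1.74192809e+01] 2.15
```

View pics/w2.png

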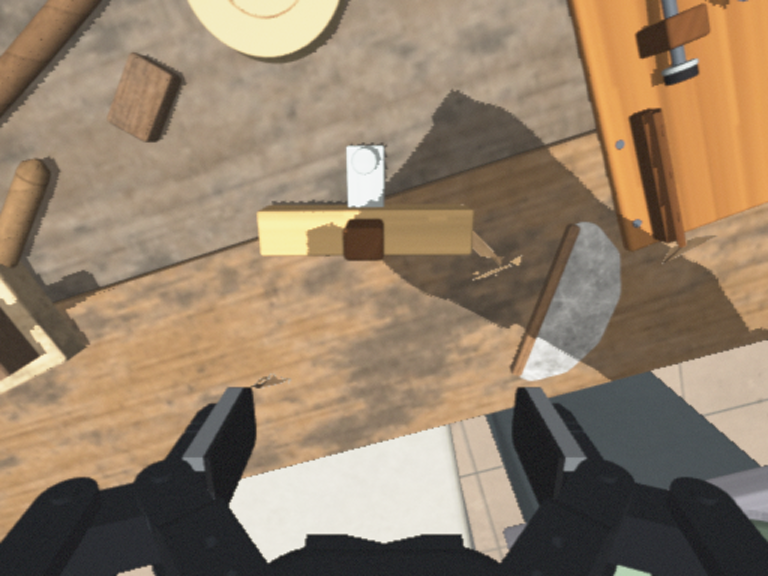

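The rail is square to the tool: its top corners are at (258,211), (472,210), (259,255) and (471,254), with the stud at (365,161).

```bash
python3 - <<'E'
from fit import *
d=pickle.load(open("d0.pkl","rb"));w=pickle.load(open("w2.pkl","rb"))
T=lambda q:(np.array(q)+.5)/4-.5+[130,145]
S=lambda q:(np.array(q)+.5)/4-.5+[195,170]
W=lambda q:(np.array(q)+.5)/1.5-.5
rt=[[15,70,30],[-15,70,30],[15,-70,30],[-15,-70,30],[45,0,33.5]]
o=[(d["top"],rt,T([[62,188],[43,232],[270,257],[252,300],[187,175]])),(d["side"],rt,S([[50,508],[97,528],[210,347],[254,370],[84,388]])),(w,rt,W([[258,211],[259,255],[472,210],[471,254],[365,161]]))]
for oo in (o,[o[2]],o[1:]):
    x,e=fit(oo,[.48,.19,0,-.3]);print(x.round(4),np.degrees(x[3]).round(2),e.round(1)[-10:])
E
```

```text
[ 0.4792  0.1912 -0.0025 -0.3014] -17.27 [-0.5 -0.8  1.6  0.1  1.  -0.4 -0.2  0.4 -0.4  0.3]
[ 0.4792  0.1915 -0.0028 -0.301 ] -17.25 [-0.6 -0.7  1.5  0.1  0.8 -0.4 -0.4  0.4 -0.6  0.4]
[ 0.4789  0.1913 -0.0028 -0.2997] -17.17 [-0.3 -0.4  1.8  0.4  1.  -0.3 -0.2  0.5 -0.4  0.6]
```

Call:
{"fn": "apply_moves", "kwargs": {
  "commands": [
    [[0, 0, 0.003], [0.028, 0.003, -0.03], -1],
    [[0, 0, 0.003], [0.028, 0.003, -0.06], -1],
    [[0, 0, 0.003], [0.028, 0.003, -0.09], -1],
    [[0, 0, 0.003], [0.028, 0.003, -0.12], -1],
    [[0, 0, 0.003], [0.028, 0.003, -0.138], -1],
    [[0, 0, 0.003], [0.028, 0.003, -0.146], -1],
    [[0, 0, 0.003], [0.028, 0.003, -0.146], -1],
    [[0, 0, 0.003], [0.028, 0.003, -0.146], -1]
  ],
  "newtons": 60
}}

```text
t: 2.87
position: [0.4794, 0.1877, 0.0549]
eef_rot: [-180.0, -0.0, -17.5]
ft_force: [-0.1, 0.2, -0.1]
width: 0.0852
finger_force: 0.0
```

Call:
{"fn": "apply_moves", "kwargs": {
  "commands": [
    [[0, 0, 0], [0, 0, 0], 1],
    [[0, 0, 0], [0, 0, 0], 1],
    [[0, 0, 0], [0, 0, 0], 1],
    [[0, 0, 0], [0, 0, 0], 1],
    [[0, 0, 0], [0, 0, 0], 1],
    [[0, 0, 0], [0, 0, 0], 1],
    [[0, 0, 0], [0, 0, 0], 1],
    [[0, 0, 0], [0, 0, 0], 1]
  ]
}}

```text
t: 3.53
position: [0.4795, 0.1883, 0.055]
eef_rot: [-179.9, -0.0, -17.4]
ft_force: [-1.9, 0.4, 12.3]
width: 0.0231
finger_force: 59.4
```

Call:
{"fn": "apply_moves", "kwargs": {
  "commands": [
    [[0, 0, 0], [0, 0, 0.01], 1],
    [[0, 0, 0], [0, 0, 0.03], 1],
    [[0, 0, 0], [0, 0, 0.05], 1],
    [[0, 0, 0], [0, 0, 0.07], 1],
    [[0, 0, 0], [0, 0, 0.08], 1],
    [[0, 0, 0.05], [-0.005, -0.02, 0.08], 1],
    [[0, 0, 0.1], [-0.01, -0.05, 0.08], 1],
    [[0, 0, 0.15], [-0.015, -0.08, 0.08], 1]
  ]
}}

```text
t: 4.2
position: [0.4635, 0.1075, 0.1344]
eef_rot: [180.0, 0.0, -8.6]
ft_force: [0.5, -0.3, -5.2]
width: 0.0227
finger_force: 60.2
```

Call:
{"fn": "apply_moves", "kwargs": {
  "commands": [
    [[0, 0, 0.05], [-0.003, -0.03, 0], 1],
    [[0, 0, 0.1], [-0.006, -0.06, 0], 1],
    [[0, 0, 0.15], [-0.008, -0.09, 0], 1],
    [[0, 0, 0.2], [-0.01, -0.12, 0], 1],
    [[0, 0, 0.232], [-0.01, -0.15, 0], 1],
    [[0, 0, 0.232], [-0.01, -0.175, 0], 1],
    [[0, 0, 0.232], [-0.01, -0.185, 0], 1],
    [[0, 0, 0.232], [-0.01, -0.185, 0], 1]
  ]
}}

```text
t: 4.87
position: [0.4535, -0.0797, 0.1342]
eef_rot: [180.0, 0.0, 4.2]
ft_force: [0.4, 0.2, -5.2]
width: 0.0228
finger_force: 60.5
```

```bash
python3 - <<'E'
from rig import r
import cv2,pickle
o=r.get_obs();print(o["position"],o["eef_rot"],o["t"],o["ft_force"],o["torque"],o["width"])
c={n:r.get_image(n) for n in("wrist","side","top")};pickle.dump(c,open("w3.pkl","wb"))
a=cv2.resize(c["wrist"]["img"][0:256,100:400],(600,512),interpolation=cv2.INTER_CUBIC)
cv2.imwrite("pics/w3.png",cv2.resize(c["wrist"]["img"][:,:,::-1],(768,576),interpolation=cv2.INTER_CUBIC))
E
```

```text
[ 0.45354792 -0.07966318  0.13416555] [1.79960928e+02 4.50330829e-02 4.22411251e+00] 4.8667 [ 0.41159177  0.23497427 -5.19247018] [-0.04683489  0.05738322  0.00988263] 0.022824587712067856
```

View pics/w3.png

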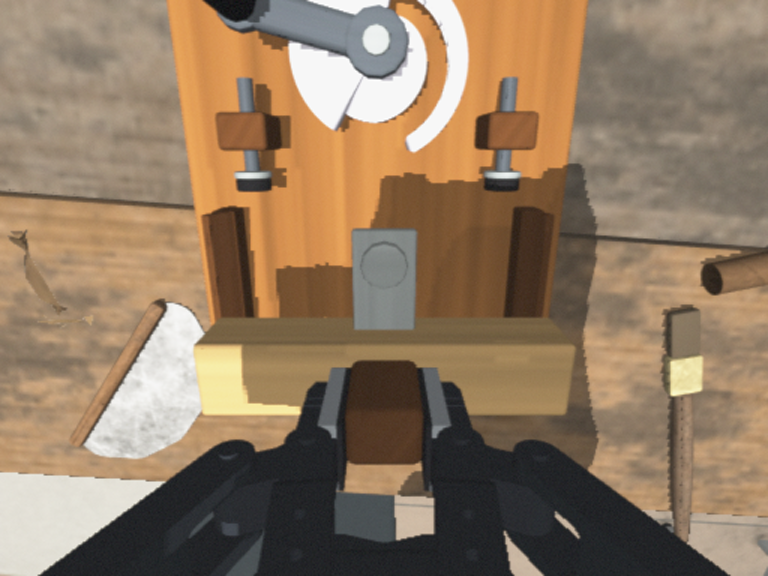

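Rail as held: top-face corners (195,345), (574,346), (202,414), (567,412), lower front corners (222,318), (543,318), stud (384,264). The feet are at (254,183) and (502,182), the hub at (376,38).

```bash
python3 - <<'E'
from fit import *
w=pickle.load(open("w3.pkl","rb"))["wrist"];w1=pickle.load(open("w1.pkl","rb"))
W=lambda q:(np.array(q)+.5)/1.5-.5
rt=[[15,70,30],[15,-70,30],[-15,70,30],[-15,-70,30],[15,70,0],[15,-70,0],[45,0,33.5]]
x,e=fit([(w,rt,W([[195,345],[574,346],[202,414],[567,412],[222,318],[543,318],[384,264]]))],[.454,-.08,.08,.07])
print("rail",x.round(4),np.degrees(x[3]).round(2),e.round(1))
bt=[[100,100,12],[100,-100,12],[-115,100,12],[-115,-100,12]]
P2=[[-13,60,32],[-13,-60,32],[45,0,50]]
q2=W([[254,181],[502,181],[376,38]])
for oo in ([(w,P2,q2),(w1,bt,W([[248,33],[528,33],[273,315],[505,314]]))],[(w,P2,q2)]):
    x,e=fit(oo,[.53,-.07,0,.07]);print("bed",x.round(4),np.degrees(x[3]).round(2),e.round(1))
for b in ([.529,-.0707,0,.078],):print(((proj(w,place(b,P2+[[-25,72,30],[-25,-72,30]]))+.5)*1.5).round(0).tolist())
E
```

```text
rail [ 0.4514 -0.0801  0.0766  0.0736] 4.22 [-0.6 -0.2 -0.1 -0.8  1.7  0.6 -2.4  1.9 -0.3 -1.8  2.1 -1.8  0.1  3. ]
bed [ 0.5311 -0.071  -0.0006  0.0789] 4.52 [ 0.6  1.2 -1.   0.4 -0.1  1.3 -0.6 -3.   2.  -3.8 -0.3 -1.   0.3 -0.8]
bed [ 0.5317 -0.0711  0.0009  0.0758] 4.35 [ 0.   0.3 -0.3  0.   0.3 -0.3]
[[254.0, 188.0], [500.0, 187.0], [375.0, 46.0], [234.0, 212.0], [521.0, 211.0]]
```

Call:
{"fn": "apply_moves", "kwargs": {
  "commands": [
    [[0, 0, 0.003], [0.006, 0.0033, -0.01], 1],
    [[0, 0, 0.003], [0.006, 0.0033, -0.02], 1],
    [[0, 0, 0.003], [0.006, 0.0033, -0.03], 1],
    [[0, 0, 0.003], [0.006, 0.0033, -0.04], 1],
    [[0, 0, 0.003], [0.006, 0.0033, -0.048], 1],
    [[0, 0, 0.003], [0.006, 0.0033, -0.055], 1],
    [[0, 0, 0.003], [0.006, 0.0033, -0.06], 1],
    [[0, 0, 0.003], [0.006, 0.0033, -0.062], 1]
  ]
}}

```text
t: 5.68
position: [0.4623, -0.0783, 0.0741]
eef_rot: [179.7, -0.3, 4.3]
ft_force: [-5.8, 0.1, 19.1]
width: 0.0234
finger_force: 108.7
```

Call:
{"fn": "apply_moves", "kwargs": {
  "commands": [
    [[0, 0, 0], [0, 0, -0.002], 1],
    [[0, 0, 0], [0, 0, -0.003], 1],
    [[0, 0, 0], [0, 0, -0.004], 1],
    [[0, 0, 0], [0, 0, -0.004], 1]
  ]
}}

```text
t: 6.02
position: [0.46, -0.0744, 0.0677]
eef_rot: [180.0, 0.0, 4.6]
ft_force: [0.8, -6.5, -2.9]
width: 0.023
finger_force: 75.4
```

Call:
{"fn": "apply_moves", "kwargs": {
  "commands": [
    [[0, 0, 0], [0, 0, 0], 1],
    [[0, 0, 0], [0, 0, 0], 1]
  ],
  "newtons": 40
}}

```text
t: 6.18
position: [0.46, -0.0744, 0.0677]
eef_rot: [180.0, 0.0, 4.6]
ft_force: [1.6, -8.1, -4.3]
width: 0.0231
finger_force: 75.3
```

```bash
python3 - <<'E'
from rig import r
import cv2,pickle
o=r.get_obs();print(o["position"],o["eef_rot"],o["t"],o["ft_force"],o["torque"])
c={n:r.get_image(n) for n in("wrist","side")};pickle.dump(c,open("w4.pkl","wb"))
a=cv2.resize(c["wrist"]["img"][0:290,100:400],(440,425),interpolation=cv2.INTER_CUBIC)
b=cv2.resize(c["side"]["img"][160:290,190:300],(360,425),interpolation=cv2.INTER_CUBIC)
cv2.imwrite("pics/w4.png",cv2.hconcat([a,b])[:,:,::-1])
E
```

```text
[ 0.45997769 -0.07440548  0.067732  ] [1.79965722e+02 3.01937506e-02 4.59256341e+00] 6.1833 [ 1.63210325 -8.08398335 -4.28771086] [-1.7778957  -0.3436494  -0.14276927]
```

View pics/w4.png

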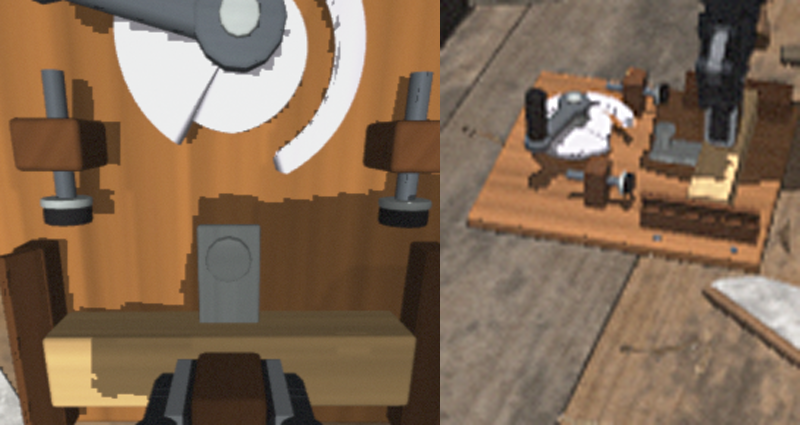

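Rail seated between the guides with the stud facing the mouth. The left guide is pushing at about 8 N, so I'll ease y and then slide.

Call:
{"fn": "apply_moves", "kwargs": {
  "commands": [
    [[0, 0, 0], [0, -0.0015, 0], 1],
    [[0, 0, 0], [0, -0.0015, 0], 1],
    [[0, 0, 0], [0.004, -0.0012, 0], 1],
    [[0, 0, 0], [0.008, -0.0009, 0], 1]
  ]
}}

```text
t: 6.62
position: [0.4683, -0.0743, 0.068]
eef_rot: [-180.0, 0.0, 4.6]
ft_force: [-0.8, -0.9, -5.6]
width: 0.0224
finger_force: 75.1
```

Call:
{"fn": "apply_moves", "kwargs": {
  "commands": [
    [[0, 0, 0], [0.004, 0.0003, 0], 1],
    [[0, 0, 0], [0.008, 0.0006, 0], 1],
    [[0, 0, 0], [0.012, 0.0009, 0], 1],
    [[0, 0, 0], [0.016, 0.0012, 0], 1]
  ]
}}

```text
t: 6.95
position: [0.4846, -0.0733, 0.0683]
eef_rot: [-180.0, -0.0, 4.6]
ft_force: [-0.1, -0.1, -6.0]
width: 0.0228
finger_force: 75.1
```

Call:
{"fn": "apply_moves", "kwargs": {
  "commands": [
    [[0, 0, 0], [0.003, 0.0002, -0.0008], 1],
    [[0, 0, 0], [0.006, 0.0005, -0.0008], 1],
    [[0, 0, 0], [0.008, 0.0006, -0.0008], 1]
  ]
}}

```text
t: 7.2
position: [0.4925, -0.0728, 0.0675]
eef_rot: [-180.0, -0.0, 4.6]
ft_force: [-1.5, -0.2, -1.5]
width: 0.0222
finger_force: 75.5
```

Call:
{"fn": "apply_moves", "kwargs": {
  "commands": [
    [[0, 0, 0], [0.001, 0.0001, 0], 1],
    [[0, 0, 0], [0.002, 0.0002, 0], 1],
    [[0, 0, 0], [0.003, 0.0002, 0], 1]
  ]
}}

```text
t: 7.45
position: [0.4951, -0.0727, 0.0675]
eef_rot: [180.0, 0.0, 4.6]
ft_force: [-1.2, 0.4, -0.8]
width: 0.0229
finger_force: 75.9
```

Call:
{"fn": "apply_moves", "kwargs": {
  "commands": [
    [[0, 0, 0], [0.001, 0.0001, 0], 1],
    [[0, 0, 0], [0.002, 0.0002, 0], 1]
  ]
}}

```text
t: 7.62
position: [0.4971, -0.0725, 0.0675]
eef_rot: [180.0, 0.0, 4.6]
ft_force: [-1.3, 0.6, 1.0]
width: 0.0226
finger_force: 75.9
```

Call:
{"fn": "apply_moves", "kwargs": {
  "commands": [
    [[0, 0, 0], [0.001, 0.0001, 0], 1],
    [[0, 0, 0], [0.002, 0.0002, 0], 1]
  ]
}}

```text
t: 7.78
position: [0.4982, -0.0724, 0.0675]
eef_rot: [180.0, 0.1, 4.6]
ft_force: [-11.2, -0.8, 15.8]
width: 0.0228
finger_force: 77.9
```

Call:
{"fn": "apply_moves", "kwargs": {
  "commands": [
    [[0, 0, 0], [0.001, 0.0001, 0], 1],
    [[0, 0, 0], [0.0015, 0.0001, 0], 1]
  ]
}}

```text
t: 7.95
position: [0.4985, -0.0724, 0.0676]
eef_rot: [180.0, 0.3, 4.6]
ft_force: [-19.4, 0.6, 22.2]
width: 0.0225
finger_force: 78.8
```

Bottomed: contact came at bed x of about -32 mm, where it was expected. I'll relieve the push, release and rise.

Call:
{"fn": "apply_moves", "kwargs": {
  "commands": [
    [[0, 0, 0], [-0.0015, -0.0001, 0], 1],
    [[0, 0, 0], [-0.0015, -0.0001, 0], 1],
    [[0, 0, 0], [-0.0015, -0.0001, 0], 0],
    [[0, 0, 0], [-0.0015, -0.0001, 0], -0.4],
    [[0, 0, 0], [-0.0015, -0.0001, 0], -0.4],
    [[0, 0, 0], [-0.0015, -0.0001, 0.02], -0.4],
    [[0, 0, 0], [-0.0015, -0.0001, 0.05], -0.4],
    [[0, 0, 0], [-0.0015, -0.0001, 0.08], -0.4]
  ]
}}

```text
t: 8.62
position: [0.4988, -0.0721, 0.1481]
eef_rot: [-180.0, 0.1, 4.6]
ft_force: [0.4, -1.2, 0.4]
width: 0.0597
finger_force: 0.0
```

```bash
python3 - <<'E'
from rig import r
import cv2,pickle
o=r.get_obs();print(o["position"],o["eef_rot"],o["t"],o["ft_force"],o["width"],o["qpos"])
c=r.get_image("wrist");pickle.dump(c,open("w5.pkl","wb"))
cv2.imwrite("pics/w5.png",cv2.resize(c["img"][:,:,::-1],(768,576),interpolation=cv2.INTER_CUBIC))
E
```

```text
[ 0.49875821 -0.07206236  0.14807004] [-1.79973487e+02  7.65853962e-02  4.64722708e+00] 8.6167 [ 0.40452852 -1.23569308  0.44705637] 0.05970723026885196 [ 11.2895107   27.78932949 -12.84430023 114.44370846   9.48269395
  38.82481771 -92.88979313]
```

View pics/w5.png

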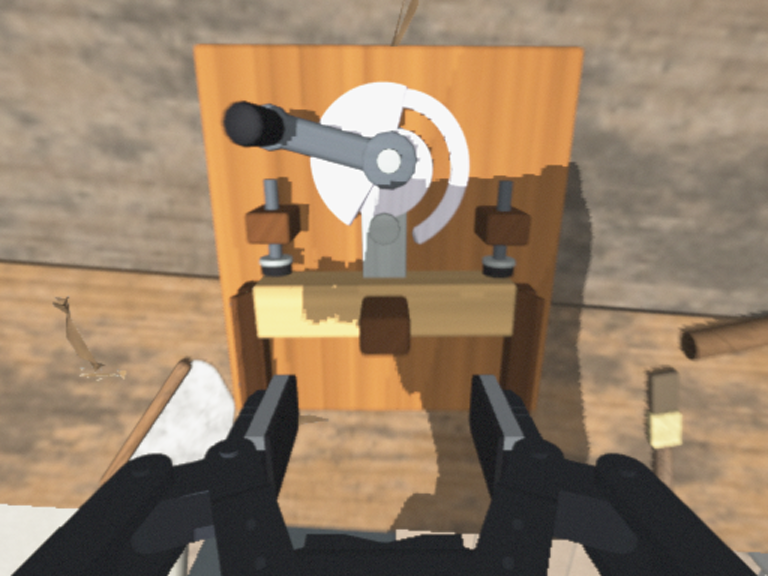

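The stud sits in the mouth. The pin top is at (251,123), or (298,80) in the earlier wrist picture, and the hub is at (388,161). Next I locate the pin.

```bash
python3 - <<'E'
from fit import *
d=pickle.load(open("d0.pkl","rb"))
w1=pickle.load(open("w1.pkl","rb"));w5=pickle.load(open("w5.pkl","rb"));w3=pickle.load(open("w3.pkl","rb"))["wrist"]
T=lambda q:(np.array(q)+.5)/4-.5+[130,145]
S=lambda q:(np.array(q)+.5)/4-.5+[195,170]
W=lambda q:(np.array(q)+.5)/1.5-.5
def tri(o,p0,zf=None):
    f=lambda p:np.concatenate([(proj(c,np.r_[p[:2],p[2] if zf is None else zf][None])[0]-q) for c,q in o])
    s=least_squares(f,p0);return s.x.round(4),f(s.x).round(1)
pin=[(d["top"],T([482,58])),(d["side"],S([97,70])),(w1,W([298,79])),(w5,W([248,122]))]
hub=[(w1,W([388,111])),(w5,W([388,161])),(w3,W([376,38]))]
print("pin top",tri(pin,[.58,-.01,.09]),tri(pin[2:],[.58,-.01,.09]),tri(pin[3:],[.58,-.01,.096],.096),tri(pin[2:3],[.58,-.01,.096],.096))
print("hub",tri(hub,[.575,-.067,.05]))
E
```

```text
pin top (array([ 0.5847, -0.0151,  0.0952]), array([ 1. ,  1. , -0.4,  0.2,  0.2, -0.5, -0.3,  0.2])) (array([ 0.5849, -0.0139,  0.0904]), array([-0.1, -0.1,  0.1,  0.1])) (array([ 0.5848, -0.0155,  0.096 ]), array([ 0., -0.])) (array([ 0.5842, -0.015 ,  0.096 ]), array([-0.,  0.]))
hub (array([ 0.5741, -0.0676,  0.0627]), array([ 1.2, -0.5, -0.3,  0.1, -0.4,  0.2]))
```

Call:
{"fn": "apply_moves", "kwargs": {
  "commands": [
    [[0, 0, 0.12], [0.011, 0.007, 0], -0.4],
    [[0, 0, 0.24], [0.022, 0.015, 0], -0.4],
    [[0, 0, 0.36], [0.033, 0.022, 0], -0.4],
    [[0, 0, 0.48], [0.044, 0.03, 0], -0.4],
    [[0, 0, 0.6], [0.055, 0.037, 0], -0.4],
    [[0, 0, 0.72], [0.066, 0.045, 0], -0.4],
    [[0, 0, 0.84], [0.076, 0.052, 0], -0.4],
    [[0, 0, 0.96], [0.085, 0.058, 0], -0.4]
  ]
}}

```text
t: 9.33
position: [0.5849, -0.0137, 0.1475]
eef_rot: [180.0, -0.0, 60.0]
ft_force: [-0.2, -0.7, -0.1]
width: 0.0598
finger_force: 0.0
```

Call:
{"fn": "apply_moves", "kwargs": {
  "commands": [
    [[0, 0, 0.12], [0, 0, 0], -0.4],
    [[0, 0, 0.24], [0, 0, 0], -0.4],
    [[0, 0, 0.36], [0, 0, 0], -0.4],
    [[0, 0, 0.4], [0, 0, 0], -0.4],
    [[0, 0, 0.4], [0, 0, 0], -0.4],
    [[0, 0, 0.4], [0, 0, 0], -0.4]
  ],
  "newtons": 20
}}

```text
t: 9.83
position: [0.5842, -0.0144, 0.1474]
eef_rot: [180.0, -0.0, 82.4]
ft_force: [0.9, 0.5, -0.4]
width: 0.0601
finger_force: 0.0
```

```bash
python3 - <<'E'
from rig import r
o=r.get_obs();print(o["position"],o["eef_rot"],o["t"],o["ft_force"],o["qpos"])
E
```

```text
[ 0.58419372 -0.0143879   0.14741559] [ 1.79997086e+02 -1.16786478e-02  8.24200106e+01] 9.8333 [ 0.89593676  0.47317642 -0.35116452] [ 17.98276135  36.63336375 -32.27841806 101.87171083  25.04817676
  48.78454115 -33.58932168]
```

Call:
{"fn": "apply_moves", "kwargs": {
  "commands": [
    [[0, 0, 0], [0, 0, -0.02], -0.4],
    [[0, 0, 0], [0, 0, -0.045], -0.4],
    [[0, 0, 0], [0, 0, -0.067], -0.4],
    [[0, 0, 0], [0, 0, -0.067], 0.2],
    [[0, 0, 0], [0, 0, -0.067], 0.53],
    [[0, 0, 0], [0, 0, -0.067], 0.53],
    [[0, 0, 0], [0, 0, -0.067], 0.53],
    [[0, 0, 0], [0, 0, -0.067], 0.53]
  ]
}}

```text
t: 10.5
position: [0.5848, -0.0143, 0.0817]
eef_rot: [179.9, -0.0, 82.5]
ft_force: [-0.7, 0.2, -0.5]
width: 0.02
finger_force: 0.0
```

```bash
cat > arc.py <<'E'
import numpy as np,sys
A=np.array([.5765,-.068]);R=.054
def rows(p0,a,b,n,k=.75):   # arc from lever angle a to b, n rows
    P=lambda f:A+R*np.array([np.cos(np.radians(f)),np.sin(np.radians(f))])
    return [[[0,0,round(float(np.radians((f-a)*k)),3)],[*map(float,(P(f)-p0).round(4)),0],.53] for f in np.linspace(a,b,n+1)[1:]]
if __name__=="__main__":
    x,y,a,b,n=map(float,sys.argv[1:6]);print(rows(np.array([x,y]),a,b,int(n)))
E
python3 arc.py .584 -.0145 82 34 8; python3 arc.py .6213 -.0378 34 28 4
python3 -c "
from arc import *
print(A+R*np.array([np.cos(np.radians(34)),np.sin(np.radians(34))]))"
```

```text
[[[0, 0, -0.079], [0.0056, -0.0011, 0], 0.53], [[0, 0, -0.157], [0.011, -0.0028, 0], 0.53], [[0, 0, -0.236], [0.0162, -0.005, 0], 0.53], [[0, 0, -0.314], [0.0211, -0.0077, 0], 0.53], [[0, 0, -0.393], [0.0257, -0.0109, 0], 0.53], [[0, 0, -0.471], [0.03, -0.0147, 0], 0.53], [[0, 0, -0.55], [0.0339, -0.0188, 0], 0.53], [[0, 0, -0.628], [0.0373, -0.0233, 0], 0.53]]
[[[0, 0, -0.02], [0.0007, -0.0012, 0], 0.53], [[0, 0, -0.039], [0.0015, -0.0024, 0], 0.53], [[0, 0, -0.059], [0.0022, -0.0036, 0], 0.53], [[0, 0, -0.079], [0.0029, -0.0048, 0], 0.53]]
[ 0.62126803 -0.03780358]
```

Call:
{"fn": "apply_moves", "kwargs": {
  "commands": [
    [[0, 0, -0.079], [0.0056, -0.0011, 0], 0.53],
    [[0, 0, -0.157], [0.011, -0.0028, 0], 0.53],
    [[0, 0, -0.236], [0.0162, -0.005, 0], 0.53],
    [[0, 0, -0.314], [0.0211, -0.0077, 0], 0.53]
  ]
}}

```text
t: 10.83
position: [0.6056, -0.0219, 0.0813]
eef_rot: [180.0, -0.0, 64.3]
ft_force: [-1.4, 0.5, 0.7]
width: 0.0199
finger_force: 0.7
```

Call:
{"fn": "apply_moves", "kwargs": {
  "commands": [
    [[0, 0, -0.079], [0.0046, -0.0032, 0], 0.53],
    [[0, 0, -0.157], [0.0089, -0.007, 0], 0.53],
    [[0, 0, -0.236], [0.0128, -0.0111, 0], 0.53],
    [[0, 0, -0.314], [0.0162, -0.0156, 0], 0.53]
  ]
}}

```text
t: 11.17
position: [0.6219, -0.0373, 0.0814]
eef_rot: [180.0, -0.1, 46.3]
ft_force: [-0.5, 1.1, -0.4]
width: 0.0201
finger_force: 0.9
```

```bash
python3 - <<'E'
from arc import *
f=34.
P=lambda f:A+R*np.array([np.cos(np.radians(f)),np.sin(np.radians(f))])
while f>-60:
    print(f,(1000*(P(f-2.5)-P(f))).round(1)); f-=2.5
E
```

```text
34.0 [ 1.3 -2. ]
31.5 [ 1.2 -2. ]
29.0 [ 1.1 -2.1]
26.5 [ 1.  -2.1]
24.0 [ 0.9 -2.2]
21.5 [ 0.8 -2.2]
19.0 [ 0.7 -2.2]
16.5 [ 0.6 -2.3]
14.0 [ 0.5 -2.3]
11.5 [ 0.4 -2.3]
9.0 [ 0.3 -2.3]
6.5 [ 0.2 -2.3]
4.0 [ 0.1 -2.4]
1.5 [ 0.  -2.4]
-1.0 [-0.1 -2.4]
-3.5 [-0.2 -2.3]
-6.0 [-0.3 -2.3]
-8.5 [-0.4 -2.3]
-11.0 [-0.5 -2.3]
-13.5 [-0.6 -2.3]
-16.0 [-0.7 -2.3]
-18.5 [-0.8 -2.2]
-21.0 [-0.9 -2.2]
-23.5 [-1.  -2.1]
-26.0 [-1.1 -2.1]
-28.5 [-1.2 -2. ]
-31.0 [-1.3 -2. ]
-33.5 [-1.3 -1.9]
-36.0 [-1.4 -1.9]
-38.5 [-1.5 -1.8]
-41.0 [-1.6 -1.7]
-43.5 [-1.7 -1.7]
-46.0 [-1.7 -1.6]
-48.5 [-1.8 -1.5]
-51.0 [-1.9 -1.4]
-53.5 [-1.9 -1.4]
-56.0 [-2.  -1.3]
-58.5 [-2.  -1.2]
```

Call:
{"fn": "apply_moves", "kwargs": {
  "commands": [
    [[0, 0, -0.033], [0.0013, -0.0019, 0], 0.53],
    [[0, 0, -0.033], [0.0013, -0.0019, 0], 0.53]
  ]
}}

```text
t: 11.33
position: [0.6231, -0.0398, 0.0811]
eef_rot: [180.0, -0.0, 44.6]
ft_force: [0.1, -1.4, -0.1]
width: 0.0197
finger_force: 0.0
```

Call:
{"fn": "apply_moves", "kwargs": {
  "commands": [
    [[0, 0, -0.033], [0.0012, -0.002, 0], 0.53],
    [[0, 0, -0.033], [0.0012, -0.002, 0], 0.53]
  ]
}}

```text
t: 11.5
position: [0.624, -0.0416, 0.0807]
eef_rot: [180.0, -0.0, 42.7]
ft_force: [0.5, -0.2, -0.4]
width: 0.0198
finger_force: 0.0
```

Call:
{"fn": "apply_moves", "kwargs": {
  "commands": [
    [[0, 0, -0.033], [0.0011, -0.0021, 0], 0.53],
    [[0, 0, -0.033], [0.0011, -0.0021, 0], 0.53]
  ]
}}

```text
t: 11.67
position: [0.6251, -0.0438, 0.0806]
eef_rot: [180.0, -0.0, 40.8]
ft_force: [0.5, -0.3, 0.5]
width: 0.0204
finger_force: 0.3
```

Call:
{"fn": "apply_moves", "kwargs": {
  "commands": [
    [[0, 0, -0.033], [0.001, -0.0021, 0], 0.53],
    [[0, 0, -0.033], [0.001, -0.0021, 0], 0.53]
  ]
}}

```text
t: 11.83
position: [0.6261, -0.0459, 0.0805]
eef_rot: [180.0, -0.0, 38.8]
ft_force: [0.2, -0.3, 0.2]
width: 0.0199
finger_force: 0.4
```

Call:
{"fn": "apply_moves", "kwargs": {
  "commands": [
    [[0, 0, -0.033], [0.0009, -0.0022, 0], 0.53],
    [[0, 0, -0.033], [0.0009, -0.0022, 0], 0.53]
  ]
}}

```text
t: 12.0
position: [0.6271, -0.0482, 0.0805]
eef_rot: [180.0, -0.0, 36.9]
ft_force: [0.3, 0.4, 0.7]
width: 0.0202
finger_force: 0.4
```

Call:
{"fn": "apply_moves", "kwargs": {
  "commands": [
    [[0, 0, -0.033], [0.0008, -0.0022, 0.001], 0.53],
    [[0, 0, -0.033], [0.0008, -0.0022, 0.001], 0.53]
  ]
}}

```text
t: 12.17
position: [0.6277, -0.0504, 0.0815]
eef_rot: [-180.0, 0.0, 35.0]
ft_force: [-0.5, 1.1, -0.6]
width: 0.0202
finger_force: 0.7
```

Call:
{"fn": "apply_moves", "kwargs": {
  "commands": [
    [[0, 0, -0.033], [0.0007, -0.0022, 0], 0.53],
    [[0, 0, -0.033], [0.0007, -0.0022, 0], 0.53]
  ]
}}

```text
t: 12.33
position: [0.6285, -0.0526, 0.0815]
eef_rot: [180.0, 0.0, 33.2]
ft_force: [-1.3, 1.2, 0.2]
width: 0.0202
finger_force: 0.7
```

Call:
{"fn": "apply_moves", "kwargs": {
  "commands": [
    [[0, 0, -0.033], [0.0006, -0.0023, 0], 0.53],
    [[0, 0, -0.033], [0.0006, -0.0023, 0], 0.53]
  ]
}}

```text
t: 12.5
position: [0.6292, -0.0549, 0.0815]
eef_rot: [180.0, -0.0, 31.3]
ft_force: [-1.4, 2.3, -1.2]
width: 0.0203
finger_force: 0.7
```

Call:
{"fn": "apply_moves", "kwargs": {
  "commands": [
    [[0, 0, -0.033], [0.0005, -0.0023, 0], 0.53],
    [[0, 0, -0.033], [0.0005, -0.0023, 0], 0.53],
    [[0, 0, -0.033], [0.0005, -0.0023, 0], 0.53]
  ]
}}

```text
t: 12.75
position: [0.6296, -0.0572, 0.0815]
eef_rot: [180.0, -0.0, 29.5]
ft_force: [0.8, 0.3, -0.5]
width: 0.0202
finger_force: 0.2
```

Call:
{"fn": "apply_moves", "kwargs": {
  "commands": [
    [[0, 0, -0.016], [0.0002, -0.0012, 0], 0.53],
    [[0, 0, -0.033], [0.0004, -0.0023, 0], 0.53]
  ]
}}

```text
t: 12.92
position: [0.63, -0.0591, 0.0815]
eef_rot: [-180.0, -0.0, 27.6]
ft_force: [-0.6, 4.3, 0.8]
width: 0.0201
finger_force: 1.4
```

Call:
{"fn": "apply_moves", "kwargs": {
  "commands": [
    [[0, 0, -0.008], [0.0001, -0.0006, 0], 0.53],
    [[0, 0, -0.016], [0.0002, -0.0012, 0], 0.53]
  ]
}}

```text
t: 13.08
position: [0.6302, -0.0603, 0.0815]
eef_rot: [-180.0, -0.0, 26.7]
ft_force: [0.7, 2.7, 0.6]
width: 0.0202
finger_force: 1.5
```

Call:
{"fn": "apply_moves", "kwargs": {
  "commands": [
    [[0, 0, -0.008], [0.0001, -0.0006, 0], 0.53],
    [[0, 0, -0.016], [0.0001, -0.0012, 0], 0.53]
  ]
}}

```text
t: 13.25
position: [0.6303, -0.0614, 0.0815]
eef_rot: [-180.0, -0.0, 25.8]
ft_force: [-0.1, 5.0, -0.2]
width: 0.0203
finger_force: 1.8
```

Call:
{"fn": "apply_moves", "kwargs": {
  "commands": [
    [[0, 0, -0.006], [0.0001, -0.0005, 0], 0.53],
    [[0, 0, -0.012], [0.0001, -0.001, 0], 0.53]
  ]
}}

```text
t: 13.42
position: [0.6304, -0.0624, 0.0815]
eef_rot: [-180.0, -0.0, 25.1]
ft_force: [1.2, 4.9, 0.8]
width: 0.0203
finger_force: 2.0
```

```bash
python3 - <<'E'
from rig import r
import cv2,pickle
o=r.get_obs();print(o["ft_force"],o["torque"],o["finger_force"],o["qpos"][6])
c=r.get_image("wrist");pickle.dump(c,open("w6.pkl","wb"))
o=r.get_obs();print(o["ft_force"],o["torque"],o["finger_force"])
E
```

```text
[1.24127523 4.8611874  0.82389057] [ 0.91373419 -0.04949749  0.00772555] 2.0065290480852127 -77.0053308904817
[0.60388712 4.36099177 1.40807655] [ 0.83012098  0.00088182 -0.03236873] 1.8982739746570587
```

Call:
{"fn": "apply_moves", "kwargs": {
  "commands": [
    [[0, 0, -0.006], [0, -0.0005, 0], 0.53],
    [[0, 0, -0.012], [0.0001, -0.001, 0], 0.53]
  ]
}}

```text
t: 13.63
position: [0.6304, -0.0634, 0.0815]
eef_rot: [-180.0, -0.0, 24.4]
ft_force: [-0.9, 4.9, 0.2]
width: 0.0203
finger_force: 2.2
```

```bash
python3 -c "
from rig import r
o=r.get_obs();print(o['ft_force'],o['torque'],o['finger_force'])"
```

```text
[-0.91874088  4.89073684  0.17693236] [ 1.03864362  0.03641083 -0.01704137] 2.241542860865593
```

Call:
{"fn": "apply_moves", "kwargs": {
  "commands": [
    [[0, 0, -0.006], [0, -0.0005, 0], 0.53],
    [[0, 0, -0.012], [0, -0.001, 0], 0.53]
  ]
}}

```text
t: 13.8
position: [0.6304, -0.0645, 0.0815]
eef_rot: [-180.0, -0.0, 23.7]
ft_force: [0.0, 4.9, -0.6]
width: 0.02
finger_force: 2.0
```

```bash
python3 -c "
from rig import r
o=r.get_obs();print(o['ft_force'],o['torque'],o['finger_force'])"
```

```text
[ 0.02524804  4.86443144 -0.58500402] [ 0.9606646  -0.05019852 -0.01190473] 2.008211687207222
```

Call:
{"fn": "apply_moves", "kwargs": {
  "commands": [
    [[0, 0, -0.006], [0, -0.0006, 0], 0.53],
    [[0, 0, -0.012], [0, -0.0012, 0], 0.53]
  ]
}}

```text
t: 13.97
position: [0.6304, -0.0658, 0.0815]
eef_rot: [-180.0, -0.0, 23.0]
ft_force: [1.3, 4.9, -0.0]
width: 0.0197
finger_force: 2.2
```

```bash
python3 -c "
from rig import r
o=r.get_obs();print(o['ft_force'],o['torque'],o['finger_force'])"
```

```text
[ 1.28788811  4.93267288 -0.0437151 ] [ 1.0233846  -0.0486986  -0.01406326] 2.1673990041017532
```

Call:
{"fn": "apply_moves", "kwargs": {
  "commands": [
    [[0, 0, -0.01], [0, -0.0009, 0], 0.53],
    [[0, 0, -0.02], [0, -0.0018, 0], 0.53]
  ]
}}

```text
t: 14.13
position: [0.6305, -0.0673, 0.0815]
eef_rot: [-180.0, -0.0, 21.9]
ft_force: [0.8, 6.8, -0.1]
width: 0.0202
finger_force: 3.0
```

```bash
python3 -c "
from rig import r
o=r.get_obs();print(o['ft_force'],o['torque'],o['finger_force'])"
```

```text
[ 0.79865648  6.82056128 -0.13138505] [ 1.41889328 -0.17072496 -0.07134311] 3.0007662624120712
```

Call:
{"fn": "apply_moves", "kwargs": {
  "commands": [
    [[0, 0, 0], [0, 0, 0], 0.53],
    [[0, 0, 0], [0, 0, 0], 0.53]
  ]
}}

```text
t: 14.3
position: [0.6305, -0.0675, 0.0815]
eef_rot: [-180.0, -0.0, 21.9]
ft_force: [1.0, 4.9, 0.3]
width: 0.0199
finger_force: 2.2
```

```bash
python3 - <<'E'
from rig import r
import cv2,pickle
o=r.get_obs();print(o["ft_force"],o["torque"],o["finger_force"])
c={n:r.get_image(n) for n in("wrist","side")};pickle.dump(c,open("w7.pkl","wb"))
b=cv2.resize(c["side"]["img"][170:250,200:300],(500,400),interpolation=cv2.INTER_CUBIC)
a=cv2.resize(c["wrist"]["img"],(300,400),interpolation=cv2.INTER_CUBIC) if 0 else cv2.resize(c["wrist"]["img"][0:300,:300],(400,400),interpolation=cv2.INTER_CUBIC)
cv2.imwrite("pics/w7.png",cv2.resize(cv2.hconcat([a,b]),(790,350))[:,:,::-1])
E
```

```text
[0.95582053 4.9364127  0.2576365 ] [ 1.02528542 -0.16383585 -0.04331059] 2.2248119115829468
```

View pics/w7.png

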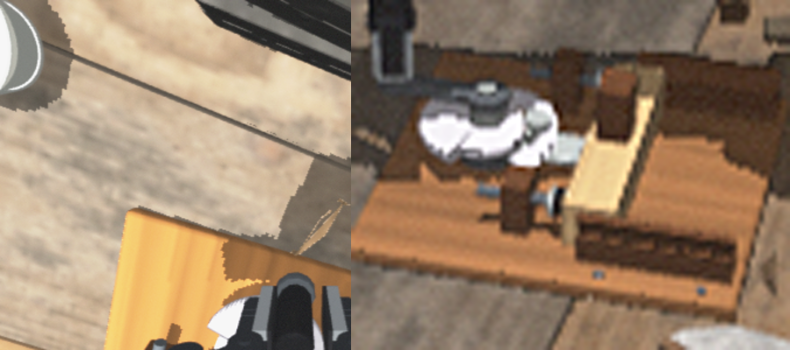

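The rail front is now very near the foot. The resistance holds at about 5 N, which looks like free drawing friction, so I continue in small steps.

Call:
{"fn": "apply_moves", "kwargs": {
  "commands": [
    [[0, 0, -0.006], [0, -0.0005, 0], 0.53],
    [[0, 0, -0.012], [0, -0.001, 0], 0.53],
    [[0, 0, -0.012], [0, -0.001, 0], 0.53]
  ]
}}

```text
t: 14.65
position: [0.6305, -0.0683, 0.0815]
eef_rot: [-180.0, -0.0, 21.2]
ft_force: [0.0, 4.5, 0.3]
width: 0.0202
finger_force: 2.5
```

Call:
{"fn": "apply_moves", "kwargs": {
  "commands": [
    [[0, 0, -0.006], [0, -0.0005, 0], 0.53],
    [[0, 0, -0.012], [0, -0.001, 0], 0.53],
    [[0, 0, -0.012], [0, -0.001, 0], 0.53]
  ]
}}

```text
t: 14.9
position: [0.6305, -0.0692, 0.0815]
eef_rot: [-180.0, -0.0, 20.5]
ft_force: [0.9, 5.5, 0.2]
width: 0.0202
finger_force: 2.9
```

Call:
{"fn": "apply_moves", "kwargs": {
  "commands": [
    [[0, 0, -0.006], [0, -0.0005, 0], 0.53],
    [[0, 0, -0.012], [0, -0.001, 0], 0.53],
    [[0, 0, -0.012], [0, -0.001, 0], 0.53]
  ]
}}

```text
t: 15.15
position: [0.6305, -0.0701, 0.0815]
eef_rot: [-180.0, -0.0, 19.8]
ft_force: [1.0, 6.6, -0.1]
width: 0.02
finger_force: 3.1
```

```bash
python3 -c "
from rig import r
o=r.get_obs();print(o['ft_force'],o['torque'],o['finger_force'])"
```

```text
[ 1.02940477  6.64197715 -0.06861896] [ 1.38112406 -0.19596627 -0.06013508] 3.0934014916419983
```

Call:
{"fn": "apply_moves", "kwargs": {
  "commands": [
    [[0, 0, -0.006], [0, -0.0005, 0], 0.53],
    [[0, 0, -0.012], [0, -0.001, 0], 0.53],
    [[0, 0, -0.012], [0, -0.001, 0], 0.53]
  ]
}}

```text
t: 15.4
position: [0.6305, -0.071, 0.0815]
eef_rot: [-180.0, -0.0, 19.2]
ft_force: [1.0, 6.0, -0.1]
width: 0.02
finger_force: 3.3
```

```bash
python3 -c "
from rig import r
o=r.get_obs();print(o['ft_force'],o['torque'],o['finger_force'])"
```

```text
[ 1.00819059  5.97237581 -0.11602266] [ 1.44791049 -0.16268896 -0.05802937] 3.272376134991646
```

Call:
{"fn": "apply_moves", "kwargs": {
  "commands": [
    [[0, 0, -0.006], [0, -0.0005, 0], 0.53],
    [[0, 0, -0.012], [0, -0.001, 0], 0.53],
    [[0, 0, -0.012], [0, -0.001, 0], 0.53]
  ]
}}

```text
t: 15.65
position: [0.6305, -0.0719, 0.0815]
eef_rot: [-180.0, -0.0, 18.5]
ft_force: [0.5, 7.4, 0.6]
width: 0.0206
finger_force: 3.6
```

```bash
python3 -c "
from rig import r
o=r.get_obs();print(o['ft_force'],o['torque'],o['finger_force'])"
```

```text
[0.46219494 7.36372768 0.55706125] [ 1.57851191 -0.07511776 -0.07818816] 3.5780780017375946
```

Call:
{"fn": "apply_moves", "kwargs": {
  "commands": [
    [[0, 0, -0.006], [0, -0.0005, 0], 0.53],
    [[0, 0, -0.012], [0, -0.001, 0], 0.53],
    [[0, 0, -0.012], [0, -0.001, 0], 0.53]
  ]
}}

```text
t: 15.9
position: [0.6304, -0.0727, 0.0815]
eef_rot: [-179.9, -0.0, 17.8]
ft_force: [0.8, 9.6, 0.5]
width: 0.0201
finger_force: 4.2
```

```bash
python3 -c "
from rig import r
o=r.get_obs();print(o['ft_force'],o['torque'],o['finger_force'])"
```

```text
[0.84247754 9.56358888 0.54514045] [ 1.83334574 -0.01508898 -0.05289076] 4.219383001327515
```

Firmly tight: about 4.5 N above the drawing effort. I'll back off within the gap, open and lift.

Call:
{"fn": "apply_moves", "kwargs": {
  "commands": [
    [[0, 0, 0], [0, 0.0015, 0], 0.53],
    [[0, 0, 0], [0, 0.0025, 0], 0.53],
    [[0, 0, 0], [0, 0.0025, 0], -0.1],
    [[0, 0, 0], [0, 0.0025, 0], -0.3],
    [[0, 0, 0], [0, 0.0025, 0.02], -0.3],
    [[0, 0, 0], [0, 0.0025, 0.05], -0.3],
    [[0, 0, 0], [0, 0.0025, 0.08], -0.3],
    [[0, 0, 0], [0, 0.0025, 0.11], -0.3]
  ]
}}

```text
t: 16.57
position: [0.63, -0.0716, 0.1927]
eef_rot: [180.0, 0.0, 17.8]
ft_force: [1.2, 0.7, 0.5]
width: 0.0554
finger_force: 0.0
```

Call:
{"fn": "apply_moves", "kwargs": {
  "commands": [
    [[0, 0, 0], [0, 0, 0.03], -0.3],
    [[0, 0, 0], [0, 0, 0.03], -0.3],
    [[0, 0, 0], [0, 0, 0.03], -0.3],
    [[0, 0, 0], [0, 0, 0.03], -0.3]
  ]
}}

```text
t: 16.9
position: [0.63, -0.0715, 0.221]
eef_rot: [180.0, 0.0, 17.8]
ft_force: [0.5, 0.3, -0.2]
width: 0.0556
finger_force: 0.0
```

```bash
python3 - <<'E'
from fit import *
from rig import r
o=r.get_obs();print(o["ft_force"],o["position"],o["joint_vel"].round(2))
# did the clamped rail stay put? compare side views before/after release around the rail
a=pickle.load(open("w7.pkl","rb"))["side"]["img"];b=r.get_image("side")["img"]
import cv2
g=lambda i:np.float32(cv2.cvtColor(i,cv2.COLOR_RGB2GRAY))[200:228,300-55:300-15]
print(cv2.phaseCorrelate(g(a),g(b)))
E
```

```text
[ 0.54048182  0.2574053  -0.21059647] [ 0.63003494 -0.07145671  0.22095775] [-0.1   1.    0.09  0.45 -0.03 -0.11 -0.06]
((-0.13413415055645572, -0.12519749711619355), 0.990219631989797)
```

```bash
python3 -c "
from rig import r
print(r.job_done())"
```

```text
the job is handed in; nothing more can be done
None
```

The rail is set between the guides with its stud in the cam, the cam is turned until the joint felt firmly tight (about 4.5 N above the drawing effort), the pin is released and the job handed in; the hand-in gave no verdict, and I could not measure the clamp force on the stop feet directly.

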